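# Lay two pine strips across a pair of finishing supports

## Task

Get the two long pine strips that lie stacked one on the other near the front of the bench up off the bench for varnishing: bring the loose wooden support up on the side of the bolted-down one where it already stands, square and level with it end for end, with the two rails parallel and about 12 cm apart, centre to centre. Then lay both strips flat across the two rails, square to them and about centred between them so that their ends stick out past both rails, between the end dowels, with at least a finger's width of air between the strips. Leave the battery, the jar, and the short offcut and sanding block beside the strips where they are.

Things in the scene. Friction and masses are not known exactly. Their poses are not given: they have to be found in the camera images.
- fixed_support: Support of pale wood bolted to the bench, foot 96 mm wide (y) with four bolts; 170 mm long along own x. On its 12 mm thick foot stands a rail 24 mm thick (y), flat top 50 mm above the bench. At the rail's ends (x -76 and +76 mm) dowels 10 mm thick rise 20 mm above it: 142 mm clear between. Origin: centre of the foot's underside.
- loose_support: Loose support, 0.4 kg, like the bolted one but foot 56 mm wide, no bolts; stands askew 20 cm to one side of it; grip it across the rail; 170 mm long along own x. On its 12 mm thick foot stands a rail 24 mm thick (y), flat top 50 mm above the bench. At the rail's ends (x -76 and +76 mm) dowels 10 mm thick rise 20 mm above it: 142 mm clear between. Origin: centre of the foot's underside.
- strip_a: Lower strip of the stack: pine strip 190 mm long (own y axis), 38 mm wide (x), 19 mm thick (z), about 0.07 kg; origin: centre of the underside. The two strips are alike and start stacked on the bench, this one flat on the bench, below the other.
- strip_b: Upper strip of the stack: pine strip 190 mm long (own y axis), 38 mm wide (x), 19 mm thick (z), about 0.07 kg; origin: centre of the underside. The two strips are alike and start stacked on the bench, this one on top of the other, with its underside 19 mm above the bench, crossed by up to 0.4 rad.
- battery: Black drill battery, 68 mm (x) x 105 mm (y) x 60 mm high, on the other side of the bolted support; origin: centre of the underside. To be left alone.
- tub: Clear jar of screws with a red lid, 66 mm across, 86 mm high, standing on the bench; origin: centre of the underside. To be left alone.
- short_offcut: Short pine offcut, 55 mm (x) x 90 mm (y) x 18 mm high, lying close beside the stacked strips; origin: centre of the underside. To be left alone.
- sander: Brown cork sanding block, 60 mm (x) x 114 mm (y) x 31 mm high, lying close beside the stacked strips on the side away from the short offcut; origin: centre of the underside. To be left alone.

How it is judged:
By the outcome, as a careful person would: the job done as asked, in the order asked, and still so for the second after the job is handed in, with the robot touching nothing.
It also fails if it takes over 67 s, if anything falls off the work surface, if the arm or the gripper's body presses on something with over 40 N, if the wrist force passes 120 N, or if a joint passes its speed limit or range.

## Robot

A 6-joint arm with a two-finger parallel gripper is mounted at the origin on a cart in front of the work surface, level with it; the furniture and walls round the work are solid. World frame = base frame: x ahead of the robot, y to its left, z up, the work surface at z = 0. Lengths are in m, angles in rad, forces in N, time in s.
With the tool pointing down it reaches from about 0.375 to 0.9 m from the base axis. Payload 3.1 kg.
Tool frame: the origin (TCP) lies on the centre line of the jaws, within the pads' length; the fingertips stand 22 mm ahead of it and the grasp point (between the pads) lies 3 mm ahead of it; z points along the fingers, y is the line along which they close (so a half turn about z gives the same grasp; the last joint's range is limited). The gripper opens to 85 mm and grips with 20 to 120 N. Pads are 22 mm wide; open, the fingers measure 114 mm over their backs; the gripper's body (76 mm by 85 mm) begins 54 mm behind the grasp point. The pads swing forward as they close: fully open they stand 13 mm farther back than shut.
Start: joints at [-1.28, 0.527, 1.433, -0, 1.181, -0.178], TCP at [0.282, -0.558, 0.253] pointing down, gripper open.
Joint ranges: [-3.08, 3.08], [-0.75, 2.2], [0.22, 2.44], [-1.43, 4.57], [0, 2.65], [-2.85, 2.85]. Speed limits (rad/s): [2.79, 2.79, 3.14, 3.14, 3.14, 3.14].

## Interface

Orientations are given as a unit quaternion [x, y, z, w].
In Python, from station import manip, viewer gives the robot as it stands (manip), with the cameras (viewer).
- The arm moves only by the tool drive_effector, called after ">>>" as name(argument=value, ...) on one line, values as JSON. Schema: {"type":"object","properties":{"rows":{"type":"string"},"grip_force":{"type":"number"},"only":{"type":"string"},"quiet":{"type":"boolean"},"lines":{"type":"string"}},"required":["rows"],"additionalProperties":false}. rows is a string of 1 to 20 rows, one to a line, with the numbers parted by commas; each row has 5 numbers: dx, dy, dz in fractions of the full range, 1 being 0.8 m, then a turn about the tool's z in a scale on which 1.0 is 120 degrees, then the opening from 0.0 (shut) to 1.0 (fully open); each row is the pose to reach, as a shift and turn from the pose commanded when the call began, along the tool's axes at that moment; what a row does not reach only later rows make up. A row lasts 1/10 s, in which the tool goes at most 0.05 m and 0.15 rad, less where a joint would pass 70% of its speed; a pose out of reach is approached as far as the arm can. The fingers move at their own pace and stop on an object; grip_force is the grip in N (left out, the last holds). Time passes only in rows, so rows that do not move let the fingers close. The tool returns the time, the measured TCP pose, the force, the opening and the grip force at its end. only (a regular expression) keeps the lines of the reply that match it, lines (a string "A,B") keeps lines A to B, and quiet returns only ok. No shift or turn number may pass 1 either way. Input that does not fit is refused with a message, and nothing moves.
- manip.sense(): the state, without advancing time (a new reading comes with each control period).
- viewer.snapshot(name): name is "side" or "top" or "wrist"; returns a dict with "pixels" (480x640x3 uint8, red, green, blue), "range_z" (480x640 float32, m along the optical axis (not along the pixel's ray), 0 where there is no reading), "fov_y" (degrees; the focal length in pixels is half the picture's height over the tangent of half this angle, whatever the lens; pixels are square), "cx", "cy" (the principal point, pixels), "k1" (the pictures are not rectified: a ray, as slopes to the right and down, at radius r is drawn at 1 + k1 r^2 times it, then the intrinsics apply), "R" (3x3) and "t" (3): a world point X has camera coordinates R X + t; the wrist camera has in their place "hand_eye" (4x4, takes a point from camera to tool coordinates, whose origin is the TCP and whose axes are the flange's). Camera axes: x right, y down, z forward; pixel columns grow to the right and rows downward; lengths in m; the calibration is good to about 2 mm. A picture is of the moment at which its call begins: read the wrist's pose just before it.
- manip.sign_off(): hands the job in; it is judged then, once.
The state is a dict: "t": time; "q": joint angles; "qd": joint speeds; "tau": joint torques, N m; "tcp_pos": TCP position; "tool_rot": TCP orientation; "force": force on the tool from outside, world axes, zero at the start; "ft_torque": the same for the moment, N m; "finger_gap": opening from 0.0 (shut) to 1.0 (fully open); "gripper_force": force on a finger pad.
Only numpy, scipy, OpenCV 4.12 (cv2) and the standard library are available. Lean on these libraries where they do the work, as an engineer would, in place of code of your own. Each camera call takes 0.05 s, during which the arm holds its last target. There are 200 camera calls.

## Working session

There is one attempt and no reset: what is moved stays moved. The work goes in short steps, Python scripts to look and compute and a tool call to move; the robot and the scene stay as the last step left them, time stands still between calls to the robot, and variables do not carry over. Pictures are saved under pics/ and viewed, at most 10 in all, crops included, and the job is handed in when it is done.

```bash
ls; mkdir -p pics; cat > h.py <<'E'
import numpy as np, cv2
from station import manip, viewer
from scipy.spatial.transform import Rotation as Ro
def snap(n):
    s=manip.sense(); d=viewer.snapshot(n)
    if 'hand_eye' in d:
        T=np.eye(4);T[:3,:3]=Ro.from_quat(s['tool_rot']).as_matrix();T[:3,3]=s['tcp_pos']
        M=np.linalg.inv(T@np.array(d['hand_eye'])); d['R']=M[:3,:3]; d['t']=M[:3,3]
    d['R']=np.array(d['R']);d['t']=np.array(d['t']).ravel()
    return d
def rays(d,uv):
    f=240/np.tan(np.radians(d['fov_y'])/2)
    p=(np.atleast_2d(uv).astype(float)-[d['cx'],d['cy']])/f
    s=p.copy()
    for _ in range(20): s=p/(1+d['k1']*(s**2).sum(1,keepdims=True))
    return np.c_[s,np.ones(len(s))]
def at_z(d,uv,z):
    r=rays(d,uv)@d['R']; c=-d['R'].T@d['t']
    return c+r*((z-c[2])/r[:,2])[:,None]
def cloud(d):
    v,u=np.mgrid[0:480,0:640]; r=rays(d,np.c_[u.ravel(),v.ravel()])
    Z=np.array(d['range_z']).ravel()
    P=(r*Z[:,None]-d['t'])@d['R']; P[Z<=0]=np.nan
    return P.reshape(480,640,3)
def save(d,n): cv2.imwrite('pics/'+n,np.ascontiguousarray(d['pixels'][:,:,::-1]))
E
python3 - <<'E'
from h import *
import pickle
for n in ('top','side'):
    d=snap(n); save(d,n+'0.png'); pickle.dump(d,open(n+'0.pkl','wb')); print(n,d['fov_y'],d['k1'],-d['R'].T@d['t'])
s=manip.sense();print(s['t'],s['tcp_pos'],s['tool_rot'],s['finger_gap'])
E
```

```text
pics
station.py
top 43.89505516237433 -0.17332254702088837 [-0.19542178 -0.26638187  1.64755868]
side 49.90422759709675 -0.10473426019270855 [ 0.44516349 -1.31208293  0.73573905]
0.1 [ 0.28221336 -0.55695996  0.25242789] [ 9.72659405e-01  2.32234105e-01 -4.59684299e-05 -9.99909018e-04] 1.0011299826875615
```

View pics/top0.png

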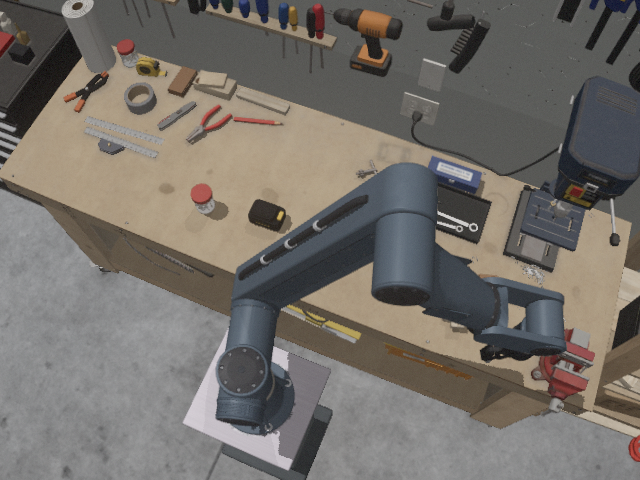

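View pics/side0.png

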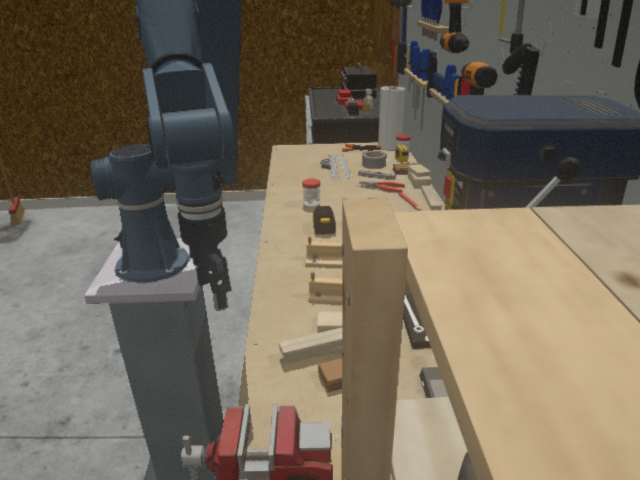

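The top view is blocked by the arm. In the side view the two rails show at about (325,253) and (325,285), the strips at (310,345), the sanding block at (332,375) and the battery at (324,220).

```bash
python3 - <<'E'
from h import *
import pickle
d=pickle.load(open('side0.pkl','rb'));P=cloud(d)
for u,v in [(325,253),(325,285),(300,347),(330,335),(332,375),(330,318),(324,213),(311,183)]: print(u,v,P[v,u].round(3))
d=snap('wrist');save(d,'w0.png')
he=d['hand_eye'];print(np.round(he,3),d['fov_y'],d['k1'])
d=pickle.load(open('top0.pkl','rb'));P=cloud(d)
for u,v in [(460,325),(490,352),(470,262),(266,210)]: print(u,v,P[v,u].round(3))
E
```

```text
325 253 [ 0.502 -0.017  0.021]
325 285 [ 0.492 -0.221  0.043]
300 347 [ 0.427 -0.454  0.039]
330 335 [ 0.493 -0.415  0.036]
332 375 [ 0.49  -0.531  0.026]
330 318 [ 0.498 -0.326  0.017]
324 213 [0.51  0.178 0.058]
311 183 [0.474 0.375 0.086]
[[ 0.    -0.954 -0.301  0.076]
 [ 1.    -0.     0.001 -0.   ]
 [-0.001 -0.301  0.954 -0.119]
 [ 0.     0.     0.     1.   ]] 71.67933869476248 0.006199374641732043
460 325 [ 0.392 -0.452  0.04 ]
490 352 [ 0.245 -0.5    0.347]
470 262 [ 0.275 -0.36   0.683]
266 210 [0.507 0.198 0.06 ]
```

The manual's scale: shifts go in shares of 0.8 m and turns go in shares of 120 degrees. Converting my numbers, 0.21 m / 0.8 = 0.2625, -0.16 m / 0.8 = -0.2, 0.47 rad / 2.0944 = 0.2244.

>>> drive_effector(rows="0.2625,-0.1875,-0.2,0.2244,1\n0.2625,-0.1875,-0.2,0.2244,1\n0.2625,-0.1875,-0.2,0.2244,1\n0.2625,-0.1875,-0.2,0.2244,1\n0.2625,-0.1875,-0.2,0.2244,1\n0.2625,-0.1875,-0.2,0.2244,1\n0.2625,-0.1875,-0.2,0.2244,1\n0.2625,-0.1875,-0.2,0.2244,1\n0.2625,-0.1875,-0.2,0.2244,1\n0.2625,-0.1875,-0.2,0.2244,1", grip_force=40)

```text
t: 1.15
tcp_pos: [0.4011, -0.3297, 0.4118]
tool_rot: [1.0, -0.002, -0.001, -0.001]
force: [0.5, 0.1, 0.4]
finger_gap: 1.0
gripper_force: 0.0
```

```bash
python3 - <<'E'
from h import *
import pickle
d=snap('wrist');save(d,'w1.png');pickle.dump(d,open('w1.pkl','wb'))
E
```

```text
(no output)
```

View pics/w1.png

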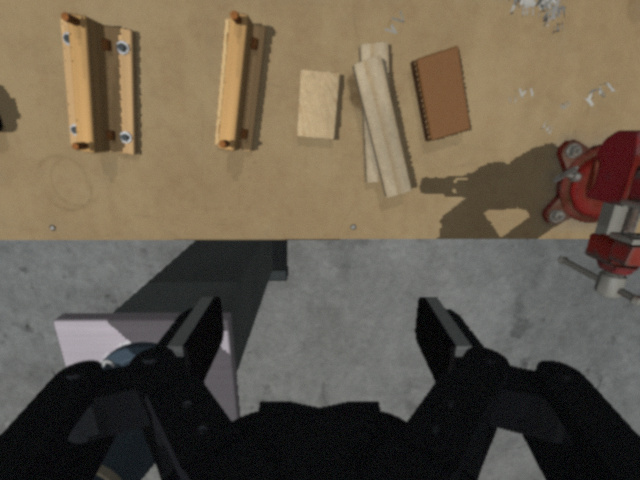

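The wrist view shows: bolted support (rail about (82,85)), loose support (rail (236,82)), offcut (319,104), strips crossed around (382,125) with the upper one from (368,60) to (398,192), and sanding block (441,93).

```bash
cat > m.py <<'E'
from h import *
def rect(P,lo,hi,xy0,xy1,name):
    Q=P.reshape(-1,3); m=(Q[:,2]>lo)&(Q[:,2]<hi)&(Q[:,0]>xy0[0])&(Q[:,0]<xy1[0])&(Q[:,1]>xy0[1])&(Q[:,1]<xy1[1])
    X=Q[m]
    if len(X)<20: print(name,'few',len(X)); return
    (c,s,a)=cv2.minAreaRect((X[:,:2]*1000).astype(np.float32))
    if s[0]<s[1]: a+=90
    a=(a+90)%180-90
    print(name,'n',len(X),'c',np.round(c,1),'size',np.round(sorted(s),1),'long yaw(rad)',round(np.radians(a),3),'z',np.median(X[:,2]).round(4))
E
python3 - <<'E'
from m import *
import pickle
d=pickle.load(open('w1.pkl','rb'));P=cloud(d)
for u,v in [(82,85),(236,82),(319,104),(385,125),(372,170),(375,48),(441,93),(280,200)]: print(u,v,P[v,u].round(4))
rect(P,.044,.056,(.35,-.10),(.7,.06),'fixed')
rect(P,.006,.017,(.35,-.10),(.7,.06),'fixedfoot')
rect(P,.044,.056,(.35,-.3),(.7,-.12),'loose')
rect(P,.006,.017,(.35,-.3),(.7,-.12),'loosefoot')
rect(P,.006,.017,(.35,-.3),(.7,-.12),'loosefoot')
rect(P,.032,.044,(.35,-.5),(.7,-.36),'stripb')
rect(P,.013,.024,(.35,-.5),(.7,-.37),'stripa')
rect(P,.012,.024,(.35,-.37),(.7,-.29),'offcut')
rect(P,.025,.036,(.35,-.62),(.7,-.47),'sander')
# corners of rails/strip from side-free reading
E
python3 - <<'E'
import cv2
i=cv2.imread('pics/w1.png')[0:210,40:480]
cv2.imwrite('pics/w1c.png',cv2.resize(i,None,fx=1.8,fy=1.8,interpolation=cv2.INTER_CUBIC))
E
```

```text
82 85 [ 0.5361 -0.0156  0.0488]
236 82 [ 0.5396 -0.2198  0.0482]
319 104 [ 0.5145 -0.3298  0.0159]
385 125 [ 0.4852 -0.4229  0.036 ]
372 170 [ 0.4207 -0.4101  0.0187]
375 48 [ 0.5852 -0.4066  0.0187]
441 93 [ 0.5271 -0.4996  0.0289]
280 200 [ 0.3711 -0.2661 -0.0004]
fixed n 2582 c [533.8 -13.6] size [ 26.6 169.9] long yaw(rad) -0.141 z 0.0485
fixedfoot n 4453 c [534.2 -13.7] size [ 98.6 170.5] long yaw(rad) -0.147 z 0.0108
loose n 2402 c [ 536.4 -213.4] size [ 24.6 170.1] long yaw(rad) -0.186 z 0.0487
loosefoot n 1966 c [ 530.  -247.4] size [125.4 170.1] long yaw(rad) -0.186 z 0.0107
loosefoot n 1966 c [ 530.  -247.4] size [125.4 170.1] long yaw(rad) -0.186 z 0.0107
stripb n 3929 c [ 478.  -421.1] size [ 39.6 189.5] long yaw(rad) 0.299 z 0.0369
stripa n 1428 c [ 502.4 -435.3] size [120.9 239.2] long yaw(rad) -0.012 z 0.018
offcut n 2533 c [ 513.1 -326.8] size [55.  89.7] long yaw(rad) -0.082 z 0.0169
sander n 3334 c [ 525.1 -504.6] size [ 57.7 112.3] long yaw(rad) 0.283 z 0.027
```

View pics/w1c.png

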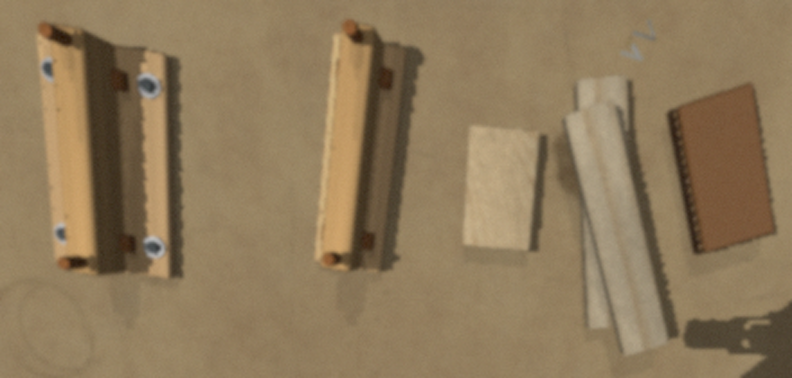

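```bash
python3 - <<'E'
s=open('m.py').read()
i=s.index("    if s[0]<s[1]")
s=s[:i]+"""    b=cv2.boxPoints((c,s,a)); e=max((b[1]-b[0],b[2]-b[1]),key=np.linalg.norm)
    a=np.arctan2(e[1],e[0]); a=(a+np.pi/2)%np.pi-np.pi/2
    print(name,'n',len(X),'c',np.round(c,1),'size',np.round(sorted(s),1),'yaw',round(a,3),'z',np.median(X[:,2]).round(4))
def allr(P):
    rect(P,.044,.056,(.35,-.10),(.7,.06),'fixed')
    rect(P,.006,.017,(.35,-.10),(.7,.06),'fixedfoot')
    rect(P,.044,.056,(.35,-.28),(.7,-.11),'loose')
    rect(P,.006,.014,(.35,-.28),(.7,-.11),'loosefoot')
    rect(P,.032,.044,(.35,-.5),(.7,-.36),'stripb')
    rect(P,.013,.024,(.35,-.46),(.7,-.375),'stripa')
    rect(P,.012,.024,(.35,-.37),(.7,-.29),'offcut')
    rect(P,.025,.036,(.35,-.62),(.7,-.47),'sander')
"""
open('m.py','w').write(s)
E
python3 - <<'E'
from m import *
import pickle
d=pickle.load(open('w1.pkl','rb'));P=cloud(d);allr(P)
# pixel reads: strip a corners & rail ends (crop/1.8 + (40,0))
g=lambda *p: np.array(p)/1.8+[40,0]
print('a',at_z(d,g((577,80),(629,76),(588,328),(607,326)),.019).round(4).tolist())
print('fix rail dowel bases',at_z(d,g((60,36),(82,262)),.05).round(4).tolist())
print('top');d=snap('top');save(d,'t1.png');allr(cloud(d))
E
```

```text
fixed n 2582 c [533.8 -13.6] size [ 26.6 169.9] yaw -0.141 z 0.0485
fixedfoot n 4453 c [534.2 -13.7] size [ 98.6 170.5] yaw -0.147 z 0.0108
loose n 2402 c [ 536.4 -213.4] size [ 24.6 170.1] yaw -0.186 z 0.0487
loosefoot n 1870 c [ 536.4 -213.4] size [ 56.3 170.1] yaw -0.186 z 0.0106
stripb n 3929 c [ 478.  -421.1] size [ 39.6 189.5] yaw 0.299 z 0.0369
stripa n 1148 c [ 504.  -404.6] size [ 64.6 238.8] yaw -0.058 z 0.0179
offcut n 2533 c [ 513.1 -326.8] size [55.  89.7] yaw -0.082 z 0.0169
sander n 3334 c [ 525.1 -504.6] size [ 57.7 112.3] yaw 0.283 z 0.027
a [[0.5895, -0.3867, 0.019], [0.592, -0.4259, 0.019], [0.4023, -0.4027, 0.019], [0.4039, -0.4188, 0.019]]
fix rail dowel bases [[0.6104, -0.0222, 0.05], [0.4587, -0.0042, 0.05]]
top
fixed n 53 c [465.6  -2.1] size [24.  33.8] yaw -0.004 z 0.0501
fixedfoot n 388 c [443.2 -18.7] size [157.4 185.3] yaw -0.0 z 0.0102
loose n 238 c [ 506.6 -207.5] size [ 25.1 117.3] yaw -0.189 z 0.0499
loosefoot n 425 c [ 521.7 -195.1] size [166.9 342.9] yaw 0.015 z 0.0093
stripb n 738 c [ 487.2 -460. ] size [125.1 191.9] yaw 0.27 z 0.0377
stripa n 179 c [ 541.3 -418.5] size [ 80.1 314. ] yaw -0.064 z 0.0191
offcut n 438 c [ 465.5 -320.8] size [ 54.6 185.4] yaw -0.083 z 0.0179
sander n 688 c [ 588.5 -532.2] size [100.5 269.3] yaw -0.37 z 0.0288
```

View pics/t1.png

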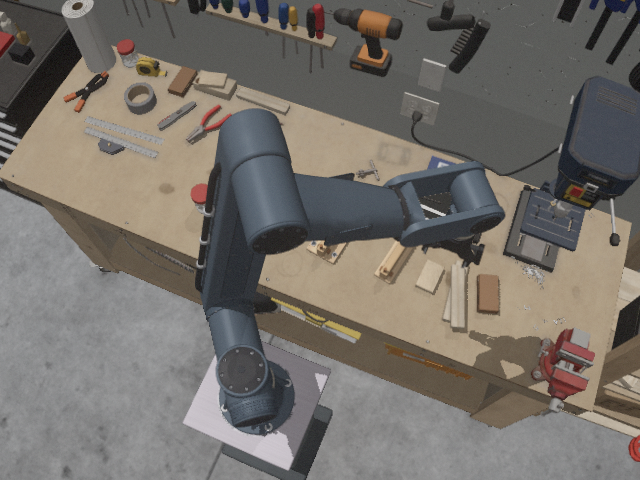

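The top view shows the loose support at (395,258), offcut (430,277), strips (457,295) and sanding block (487,293). Their heights agree with the wrist view. Next, above the loose support.

Converted, 0.15 m / 0.8 = 0.1875, 0.135 m / 0.8 = 0.1688, 0.186 rad / 2.0944 = 0.0888.

>>> drive_effector(rows="0.1688,-0.145,0.1875,0.0888,1\n0.1688,-0.145,0.1875,0.0888,1\n0.1688,-0.145,0.1875,0.0888,1\n0.1688,-0.145,0.1875,0.0888,1\n0.1688,-0.145,0.1875,0.0888,1\n0.1688,-0.145,0.1875,0.0888,1\n0.1688,-0.145,0.1875,0.0888,1")

```text
t: 1.95
tcp_pos: [0.5368, -0.2134, 0.2622]
tool_rot: [0.996, -0.093, -0.001, -0.0]
force: [-0.6, 0.1, 0.6]
finger_gap: 1.0
gripper_force: 0.0
```

```bash
python3 - <<'E'
from m import *
d=snap('wrist');save(d,'w2.png');allr(cloud(d))
s=manip.sense();print(s['tcp_pos'],Ro.from_quat(s['tool_rot']).as_matrix().round(3))
E
```

```text
fixed n 3417 c [534.5 -13.4] size [ 24.8 168.9] yaw -0.147 z 0.0484
fixedfoot n 6067 c [534.5 -13.4] size [ 96.2 168.9] yaw -0.148 z 0.0107
loose n 3588 c [ 536.3 -213. ] size [ 24.  168.6] yaw -0.188 z 0.0486
loosefoot n 3500 c [ 573.1 -216.4] size [110.3 245.9] yaw -0.074 z 0.0106
stripb n 6268 c [ 477.5 -421. ] size [ 38.6 190.6] yaw 0.297 z 0.0367
stripa n 2581 c [ 536.1 -422.7] size [ 84. 307.] yaw 0.168 z 0.018
offcut n 4433 c [ 572.9 -323.7] size [ 79.2 209.1] yaw -0.064 z 0.0168
sander n 5773 c [ 525.3 -503.9] size [ 58.5 112.6] yaw 0.279 z 0.0268
[ 0.53690768 -0.21407718  0.2632984 ] [[ 0.982 -0.187 -0.   ]
 [-0.187 -0.982 -0.   ]
 [-0.     0.    -1.   ]]
```

Converted, 0.22 m / 0.8 = 0.275, 0.19 m / 0.8 = 0.2375.

>>> drive_effector(rows="0,0,0.0625,0,1\n0,0,0.125,0,1\n0,0,0.1875,0,1\n0,0,0.2375,0,1\n0,0,0.275,0,1\n0,0,0.275,0,1\n0,0,0.275,0,0\n0,0,0.275,0,0\n0,0,0.275,0,0\n0,0,0.275,0,0\n0,0,0.275,0,0\n0,0,0.275,0,0\n0,0,0.275,0,0", grip_force=60)

```text
t: 3.3
tcp_pos: [0.538, -0.2134, 0.0451]
tool_rot: [0.996, -0.093, 0.001, 0.001]
force: [-1.3, 0.5, 5.8]
finger_gap: 0.269
gripper_force: 61.4
```

Converted, -0.076 m / 0.8 = -0.095, -0.04 m / 0.8 = -0.05, -0.04 rad / 2.0944 = -0.0191.

>>> drive_effector(rows="0,0,-0.025,0,0\n0,0,-0.05,0,0\n-0.0188,-0.0375,-0.05,-0.0095,0\n-0.0425,-0.075,-0.05,-0.0191,0\n-0.0425,-0.095,-0.05,-0.0191,0\n-0.0425,-0.095,-0.05,-0.0191,0\n-0.0425,-0.095,-0.05,-0.0191,0")

```text
t: 4.0
tcp_pos: [0.5185, -0.132, 0.0834]
tool_rot: [0.997, -0.073, 0.001, 0.0]
force: [0.2, -0.8, -4.8]
finger_gap: 0.267
gripper_force: 60.1
```

```bash
python3 - <<'E'
from m import *
d=snap('wrist');P=cloud(d);rect(P,.085,.097,(.35,-.2),(.7,-.09),'loose lifted')
rect(P,.044,.056,(.35,-.06),(.7,.06),'fixed')
E
```

```text
loose lifted n 17871 c [ 540.3 -138.6] size [ 49.4 120.3] yaw -0.328 z 0.0869
fixed n 13972 c [540.2 -14.4] size [ 25.7 157.3] yaw -0.151 z 0.0485
```

Converted, -0.18 m / 0.8 = -0.225, -0.15 m / 0.8 = -0.1875.

>>> drive_effector(rows="0,0,0.025,0,0\n0,0,0.0438,0,0\n0,0,0.05,0,0\n0,0,0.05,0,0\n0,0,0.05,0,0.7\n0,0,0.05,0,0.9\n0,0,0.05,0,1\n0,0,0.05,0,1\n0,0,0,0,1\n0,0,-0.0625,0,1\n0,0,-0.125,0,1\n0,0,-0.1875,0,1\n0,0,-0.225,0,1\n0,0,-0.225,0,1")

```text
t: 5.45
tcp_pos: [0.5206, -0.1332, 0.2684]
tool_rot: [0.997, -0.073, 0.005, 0.002]
force: [0.8, 0.2, -0.4]
finger_gap: 1.0
gripper_force: 0.0
```

```bash
python3 - <<'E'
from m import *
d=snap('wrist');P=cloud(d);rect(P,.044,.056,(.35,-.2),(.7,-.09),'loose')
rect(P,.006,.017,(.40,-.2),(.65,-.078),'loosefoot')
rect(P,.044,.056,(.35,-.06),(.7,.06),'fixed')
rect(P,.032,.044,(.35,-.5),(.7,-.36),'stripb')
E
```

```text
loose n 3432 c [ 516.7 -133.1] size [ 24.  168.2] yaw -0.149 z 0.0485
loosefoot n 3287 c [ 517.2 -133.1] size [ 56.  168.6] yaw -0.149 z 0.0106
fixed n 3473 c [534.5 -12.9] size [ 24.5 168. ] yaw -0.149 z 0.0485
stripb n 6630 c [ 477.8 -420.4] size [ 40.4 191.2] yaw 0.294 z 0.0367
```

Converted, 0.291 m / 0.8 = 0.3638, 0.15 m / 0.8 = 0.1875, -0.443 rad / 2.0944 = -0.2115.

>>> drive_effector(rows="0.0013,0.0625,0,-0.0334,0.7\n0.0013,0.125,0.025,-0.0955,0.7\n0.0013,0.1875,0.05,-0.1576,0.7\n0.0013,0.25,0.075,-0.2115,0.7\n0.0013,0.3125,0.1,-0.2115,0.7\n0.0013,0.3638,0.1125,-0.2115,0.7\n0.0013,0.3638,0.1125,-0.2115,0.7\n0.0013,0.3638,0.1125,-0.2115,0.7\n0.0013,0.3638,0.1125,-0.2115,0.7")

```text
t: 6.4
tcp_pos: [0.4756, -0.4182, 0.1719]
tool_rot: [0.989, 0.147, -0.001, -0.002]
force: [0.1, 0.3, 0.5]
finger_gap: 0.7
gripper_force: 0.0
```

```bash
python3 - <<'E'
from m import *
d=snap('wrist');save(d,'w3.png');allr(cloud(d))
s=manip.sense();print(s['tcp_pos'],Ro.from_quat(s['tool_rot']).as_matrix().round(3))
E
```

```text
fixed few 0
fixedfoot few 0
loose few 0
loosefoot n 3523 c [ 503.2 -152.4] size [ 19.  146.5] yaw -0.139 z 0.0101
stripb n 10959 c [ 477.3 -420.9] size [ 38.1 189.4] yaw 0.299 z 0.0367
stripa n 3188 c [ 513.5 -405.8] size [ 54.2 222. ] yaw -0.098 z 0.0177
offcut n 7955 c [ 512.8 -327.1] size [55.2 90. ] yaw -0.083 z 0.0167
sander n 10065 c [ 580.8 -520.1] size [ 93.9 238. ] yaw -0.212 z 0.0268
[ 0.4760316  -0.41792875  0.17261466] [[ 0.956  0.293 -0.001]
 [ 0.293 -0.956  0.002]
 [-0.001 -0.003 -1.   ]]
```

View pics/w3.png

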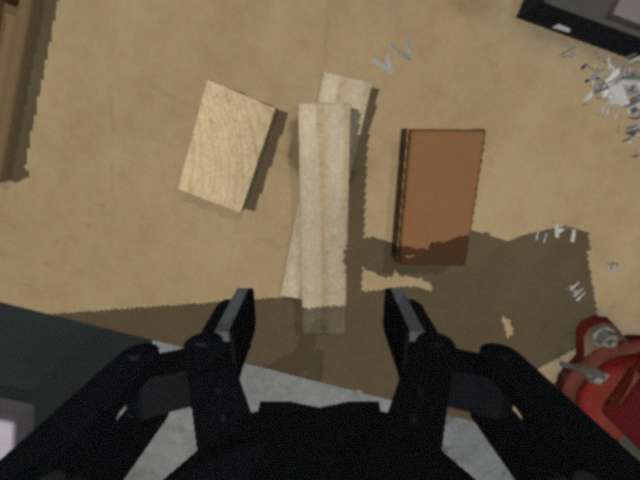

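The picture shows the upper strip from (325,105) to (323,332), square to the jaws. The lower strip crosses under it from (347,80) to (290,295), and there is room on both sides.

Converted, 0.131 m / 0.8 = 0.1638, 0.003 m / 0.8 = 0.0038, -0.006 rad / 2.0944 = -0.0029.

>>> drive_effector(rows="0,0.0038,0.0625,-0.0029,0.7\n0,0.0038,0.1125,-0.0029,0.7\n0,0.0038,0.15,-0.0029,0.7\n0,0.0038,0.1638,-0.0029,0.7\n0,0.0038,0.1638,-0.0029,0.7\n0,0.0038,0.1638,-0.0029,0.2\n0,0.0038,0.1638,-0.0029,0.2\n0,0.0038,0.1638,-0.0029,0.2\n0,0.0038,0.1638,-0.0029,0.2\n0,0.0038,0.1638,-0.0029,0.2", grip_force=30)

```text
t: 7.45
tcp_pos: [0.4782, -0.4239, 0.0446]
tool_rot: [0.989, 0.15, 0.001, 0.002]
force: [0.2, 1.6, 6.5]
finger_gap: 0.44
gripper_force: 31.8
```

Converted, -0.301 m / 0.8 = -0.3763, 0.182 m / 0.8 = 0.2275, -1.12 rad / 2.0944 = -0.5348.

>>> drive_effector(rows="0,0,-0.025,0,0.2\n0,0,-0.0625,0,0.2\n0,0,-0.1125,0,0.2\n0,0,-0.1625,0,0.2\n0.025,-0.0438,-0.1625,-0.0573,0.2\n0.05,-0.0875,-0.1625,-0.1241,0.2\n0.0813,-0.1375,-0.1625,-0.191,0.2\n0.1125,-0.1875,-0.1625,-0.2578,0.2\n0.1438,-0.2375,-0.1625,-0.3247,0.2\n0.175,-0.2875,-0.1625,-0.3915,0.2\n0.2,-0.3375,-0.1625,-0.4584,0.2\n0.2188,-0.3625,-0.1625,-0.5061,0.2\n0.2275,-0.3763,-0.1625,-0.5348,0.2\n0.2275,-0.3763,-0.1625,-0.5348,0.2\n0.2275,-0.3763,-0.1625,-0.5348,0.2\n0.2275,-0.3763,-0.1625,-0.5348,0.2")

```text
t: 9.05
tcp_pos: [0.5612, -0.0824, 0.1725]
tool_rot: [0.758, 0.652, -0.0, 0.0]
force: [-0.2, 0.1, -0.1]
finger_gap: 0.434
gripper_force: 30.9
```

```bash
python3 - <<'E'
from m import *
d=snap('wrist');save(d,'w4.png');P=cloud(d)
rect(P,.15,.20,(.4,-.25),(.7,.1),'strip b held')
rect(P,.044,.056,(.35,-.2),(.7,-.09),'loose')
rect(P,.044,.056,(.35,-.06),(.7,.06),'fixed')
s=manip.sense();print(s['tcp_pos'],s['q'],Ro.from_quat(s['tool_rot']).as_matrix().round(3))
d=snap('side');P=cloud(d);rect(P,.15,.20,(.4,-.25),(.7,.1),'side held')
E
```

```text
strip b held n 36373 c [568.3 -60.1] size [ 94.4 144. ] yaw 1.056 z 0.1647
loose n 1956 c [ 516.3 -132.9] size [ 24.2 169.2] yaw -0.15 z 0.0485
fixed n 4309 c [534.2 -13.1] size [ 24.  169.2] yaw -0.146 z 0.0486
[ 0.56116475 -0.08253588  0.17241497] [-3.42882240e-01  5.57363828e-01  1.65608756e+00 -3.01037606e-04
  9.27963493e-01 -1.91525330e-01] [[ 0.151  0.989  0.   ]
 [ 0.989 -0.151 -0.   ]
 [-0.     0.    -1.   ]]
side held n 169 c [ 523.4 -115. ] size [ 33.7 127.6] yaw 1.492 z 0.1659
```

View pics/w4.png

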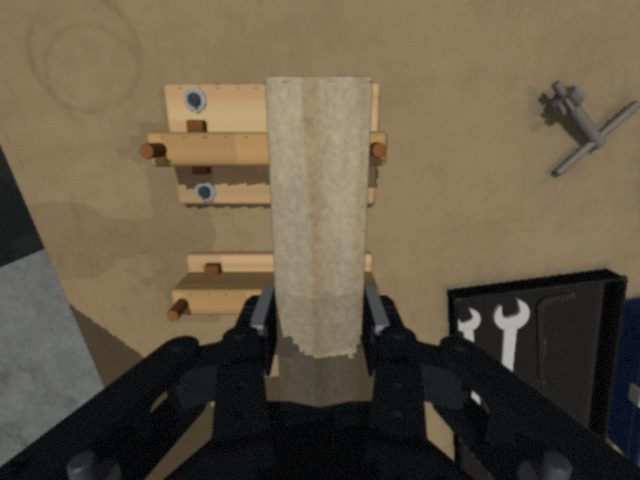

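The held strip covers (267–372, 77) to about (275–365, 355). The rails show at about row 150 and row 300.

```bash
python3 - <<'E'
from m import *
d=snap('wrist');P=cloud(d)
X=P[60:240,240:400].reshape(-1,3);X=X[(X[:,2]>.155)&(X[:,2]<.175)]
u=np.array([np.cos(-.1475),np.sin(-.1475)]);v=np.array([-u[1],u[0]])
M=np.array([.5257,-.0731]);a=(X[:,:2]-M)@u;b=(X[:,:2]-M)@v
print('far end',np.percentile(b,99.8),'z',np.median(X[:,2]))
for lo in (0,.02,.04,.06,.08):
    m=(b>lo)&(b<lo+.015);print(lo,np.percentile(a[m],[.5,99.5]).round(4))
t=manip.sense()['tcp_pos'][:2]-M;print('tcp',t@u,t@v)
E
```

```text
far end 0.09109213631782322 z 0.1644302450016555Traceback (most recent call last):
  File "<stdin>", line 8, in <module>
    return _quantile_unchecked(
        a, q, axis, out, overwrite_input, method, keepdims, weights)
    return _ureduce(a,
                    func=_quantile_ureduce_func,
    ...<5 lines>...
                    overwrite_input=overwrite_input,
                    method=method)
    r = func(a, **kwargs)
    result = _quantile(arr,
                       quantiles=q,
    ...<2 lines>...
                       out=out,
                       weights=wgt)
    slices_having_nans = np.isnan(arr[-1, ...])
                                  ~~~^^^^^^^^^
IndexError: index -1 is out of bounds for axis 0 with size 0
```

Converted, 0.097 m / 0.8 = 0.1213, 0.09 m / 0.8 = 0.1125.

>>> drive_effector(rows="0.005,0,0.0375,0,0.2\n0.005,0,0.075,0,0.2\n0.005,0,0.1,0,0.2\n0.005,0,0.1125,0,0.2\n0.005,0,0.1175,0,0.2\n0.005,0,0.1213,0,0.2\n0.005,0,0.1213,0,0.2\n0.005,0,0.1213,0,0.2")

```text
t: 10.0
tcp_pos: [0.5626, -0.0777, 0.0762]
tool_rot: [0.758, 0.652, 0.001, 0.001]
force: [-0.6, 0.5, -0.7]
finger_gap: 0.438
gripper_force: 30.9
```

Converted, -0.14 m / 0.8 = -0.175, -0.11 m / 0.8 = -0.1375.

>>> drive_effector(rows="0,0,0.0019,0,0.2\n0,0,0.0019,0,0.2\n0,0,0.0019,0,0.5\n0,0,0.0019,0,0.65\n0,0,0.0019,0,0.65\n0,0,-0.025,0,0.65\n0,0,-0.075,0,0.65\n0,0,-0.1375,0,0.65\n0,0,-0.175,0,0.65\n0,0,-0.175,0,0.65\n0,0,-0.175,0,0.65")

```text
t: 11.1
tcp_pos: [0.5619, -0.0774, 0.2157]
tool_rot: [0.758, 0.653, 0.0, 0.0]
force: [-1.0, -0.4, -0.7]
finger_gap: 0.649
gripper_force: 0.0
```

```bash
python3 - <<'E'
from m import *
d=snap('wrist');P=cloud(d)
rect(P,.061,.078,(.52,-.2),(.61,.04),'strip b')
d=snap('side');save(d,'s2.png')
s=manip.sense();print(s['tcp_pos'],Ro.from_quat(s['tool_rot']).as_matrix().round(3)[:,0])
E
```

```text
strip b n 10232 c [573.9 -78.6] size [ 62.4 188.8] yaw 1.425 z 0.0678
[ 0.56075557 -0.07701875  0.21377457] [0.148 0.989 0.001]
```

Converted, -0.343 m / 0.8 = -0.4288, -0.014 m / 0.8 = -0.0175, 1.337 rad / 2.0944 = 0.6384.

>>> drive_effector(rows="-0.0375,0,0,0.0621,0.65\n-0.075,0,0,0.1289,0.65\n-0.125,0,0,0.1958,0.65\n-0.175,-0.0063,0,0.2626,0.65\n-0.225,-0.01,0,0.3295,0.65\n-0.275,-0.0125,0.0125,0.3963,0.65\n-0.325,-0.015,0.025,0.4631,0.65\n-0.375,-0.0175,0.0375,0.53,0.65\n-0.4125,-0.0175,0.05,0.5921,0.65\n-0.4288,-0.0175,0.05,0.6384,0.65\n-0.4288,-0.0175,0.05,0.6384,0.65\n-0.4288,-0.0175,0.05,0.6384,0.65")

```text
t: 12.4
tcp_pos: [0.4964, -0.4135, 0.1735]
tool_rot: [0.999, 0.043, -0.001, -0.002]
force: [0.5, 0.2, -0.0]
finger_gap: 0.654
gripper_force: 0.0
```

```bash
python3 - <<'E'
from m import *
d=snap('wrist');save(d,'w5.png');P=cloud(d)
rect(P,.013,.024,(.35,-.455),(.7,-.37),'stripa')
rect(P,.013,.024,(.35,-.37),(.58,-.29),'offcut')
rect(P,.02,.036,(.35,-.62),(.59,-.455),'sander')
s=manip.sense();print(s['tcp_pos'],Ro.from_quat(s['tool_rot']).as_matrix().round(3))
E
```

```text
stripa n 9575 c [ 511.3 -412.8] size [ 57.7 219.1] yaw -0.024 z 0.0177
offcut n 6960 c [ 513.  -327.1] size [55.2 90.2] yaw -0.086 z 0.0167
sander n 9950 c [ 525.1 -504.4] size [ 60.9 112.1] yaw 0.286 z 0.0267
[ 0.49679034 -0.41304058  0.17401044] [[ 0.996  0.087 -0.002]
 [ 0.087 -0.996  0.003]
 [-0.002 -0.003 -1.   ]]
```

View pics/w5.png

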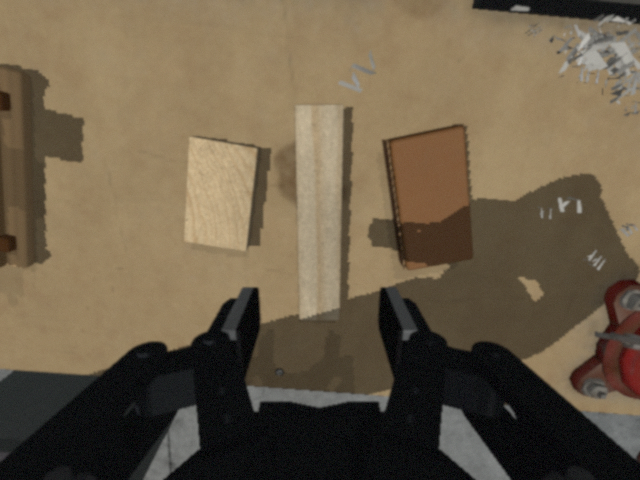

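The lower strip is clear: its corners are at about (297,105), (350,105), (300,320) and (340,321), with free bench on both sides.

```bash
python3 - <<'E'
from m import *
d=snap('wrist');P=cloud(d)
rect(P[95:335,285:358],.012,.024,(.38,-.46),(.62,-.36),'stripa')
c=at_z(d,[(297,105),(350,105),(300,320),(340,321)],.019);print(c.round(4).tolist(),c.mean(0))
E
```

```text
stripa n 9517 c [ 497.9 -412.7] size [ 38.1 189.3] yaw 0.088 z 0.0177
[[0.5905, -0.3878, 0.019], [0.594, -0.4284, 0.019], [0.4026, -0.4032, 0.019], [0.4049, -0.4408, 0.019]] [ 0.4979987  -0.41506367  0.019     ]
```

Converted, 0.145 m / 0.8 = 0.1813, 0.001 m / 0.8 = 0.0013.

>>> drive_effector(rows="0.0013,0,0.0625,0,0.65\n0.0013,0,0.1125,0,0.65\n0.0013,0,0.15,0,0.65\n0.0013,0,0.175,0,0.65\n0.0013,0,0.1813,0,0.65\n0.0013,0,0.1813,0,0.65\n0.0013,0,0.1813,0,0.2\n0.0013,0,0.1813,0,0.2\n0.0013,0,0.1813,0,0.2\n0.0013,0,0.1813,0,0.2")

```text
t: 13.5
tcp_pos: [0.499, -0.4152, 0.0321]
tool_rot: [0.999, 0.042, 0.001, 0.001]
force: [1.1, 1.6, 6.6]
finger_gap: 0.433
gripper_force: 30.8
```

Converted, -0.345 m / 0.8 = -0.4313, -0.14 m / 0.8 = -0.175, -1.335 rad / 2.0944 = -0.6374.

>>> drive_effector(rows="0,0,-0.025,0,0.2\n0,0,-0.0625,0,0.2\n0,0,-0.1125,0,0.2\n0,0,-0.1625,0,0.2\n0,-0.0375,-0.1813,-0.0573,0.2\n0.0025,-0.075,-0.1813,-0.1241,0.2\n0.0063,-0.125,-0.1813,-0.191,0.2\n0.01,-0.175,-0.1813,-0.2578,0.2\n0.0138,-0.225,-0.1813,-0.3247,0.2\n0.0175,-0.275,-0.1813,-0.3915,0.2\n0.0213,-0.325,-0.1813,-0.4584,0.2\n0.025,-0.375,-0.1813,-0.5252,0.2\n0.0263,-0.4125,-0.1813,-0.5921,0.2\n0.0263,-0.4313,-0.1813,-0.6374,0.2\n0.0263,-0.4313,-0.1813,-0.6374,0.2\n0.0263,-0.4313,-0.1813,-0.6374,0.2\n0.0263,-0.4313,-0.1813,-0.6374,0.2")

```text
t: 15.2
tcp_pos: [0.4904, -0.0701, 0.1755]
tool_rot: [0.759, 0.651, 0.0, 0.001]
force: [-0.3, -0.8, -0.9]
finger_gap: 0.43
gripper_force: 30.4
```

```bash
python3 - <<'E'
from m import *
d=snap('wrist');save(d,'w6.png');P=cloud(d)
X=P[30:300,200:440].reshape(-1,3);X=X[(X[:,2]>.15)&(X[:,2]<.175)]
u=np.array([np.cos(-.1475),np.sin(-.1475)]);v=np.array([-u[1],u[0]])
M=np.array([.5257,-.0731]);a=(X[:,:2]-M)@u;b=(X[:,:2]-M)@v
print('far end',np.percentile(b,99.8),'z',np.median(X[:,2]),len(X))
for lo in (.02,.05,.07):
    m=(b>lo)&(b<lo+.015)
    if m.any(): print(lo,np.percentile(a[m],[.5,99.5]).round(4))
s=manip.sense();t=s['tcp_pos'][:2]-M;print('tcp',s['tcp_pos'],t@u,t@v,Ro.from_quat(s['tool_rot']).as_matrix().round(3)[:,0])
rect(P,.062,.068,(.53,-.2),(.61,.04),'strip b')
E
```

```text
far end 0.09114839793920461 z 0.16107580730307453 20631
0.02 [-0.0548 -0.0173]
0.05 [-0.0546 -0.0172]
0.07 [-0.0545 -0.0171]
tcp [ 0.49030003 -0.0701541   0.1754163 ] -0.03544852619916877 -0.0022886729494578212 [ 0.153  0.988 -0.   ]
strip b n 8112 c [572.7 -75.5] size [ 62.7 184.8] yaw 1.458 z 0.0675
```

View pics/w6.png

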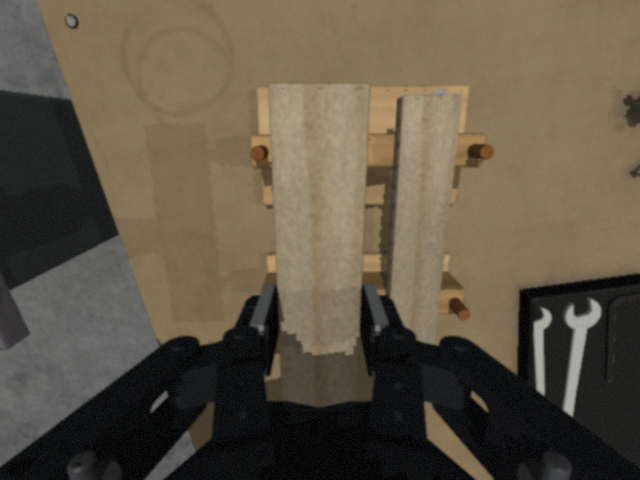

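The strip in hand runs from (270–368, 85) downward. Strip b rests on both rails at (400–460, 95) to (430,340), inside the dowels, with a clear gap. Lowering strip a.

Converted, -0.1 m / 0.8 = -0.125, 0.0935 m / 0.8 = 0.1169, -0.005 rad / 2.0944 = -0.0024.

>>> drive_effector(rows="0.005,0,0.0375,-0.0024,0.2\n0.005,0,0.075,-0.0024,0.2\n0.005,0,0.1,-0.0024,0.2\n0.005,0,0.11,-0.0024,0.2\n0.005,0,0.1138,-0.0024,0.2\n0.005,0,0.1169,-0.0024,0.2\n0.005,0,0.1169,-0.0024,0.2\n0.005,0,0.1169,-0.0024,0.2\n0.005,0,0.1169,-0.0024,0.5\n0.005,0,0.1169,-0.0024,0.65\n0.005,0,0.1169,-0.0024,0.65\n0.005,0,0.0875,-0.0024,0.65\n0.005,0,0.0375,-0.0024,0.65\n0.005,0,-0.025,-0.0024,0.65\n0.005,0,-0.0625,-0.0024,0.65\n-0.0625,0,-0.1,-0.0024,0.65\n-0.125,0,-0.1,-0.0024,0.65\n-0.125,0,-0.1,-0.0024,0.65\n-0.125,0,-0.1,-0.0024,0.65")

```text
t: 17.15
tcp_pos: [0.4746, -0.1693, 0.2555]
tool_rot: [0.758, 0.652, 0.0, 0.0]
force: [0.4, 1.0, 0.1]
finger_gap: 0.65
gripper_force: 0.0
```

```bash
python3 - <<'E'
from m import *
d=snap('wrist');save(d,'w7.png');P=cloud(d)
u=np.array([np.cos(-.1475),np.sin(-.1475)]);v=np.array([-u[1],u[0]]);M=np.array([.5257,-.0731])
Q=P.copy();Q[...,0]=(P[...,:2]-M)@u;Q[...,1]=(P[...,:2]-M)@v
rect(Q,.060,.075,(-.066,-.11),(-.008,.11),'a (rail frame)')
rect(Q,.060,.075,(.008,-.11),(.066,.11),'b (rail frame)')
rect(Q,.044,.054,(-.1,-.075),(.1,-.045),'loose');rect(Q,.044,.054,(-.1,.045),(.1,.075),'fixed')
E
```

```text
a (rail frame) n 9080 c [-36.4 -10.1] size [ 38.4 166.7] yaw 1.569 z 0.0677
b (rail frame) n 9418 c [36.6 -9.9] size [ 39.4 167.4] yaw -1.567 z 0.0678
loose n 1971 c [ -0.3 -59.8] size [ 28.9 170.5] yaw -0.023 z 0.0487
fixed n 2889 c [-0.8 59.6] size [ 28.6 169.8] yaw 0.023 z 0.0485
```

View pics/w7.png

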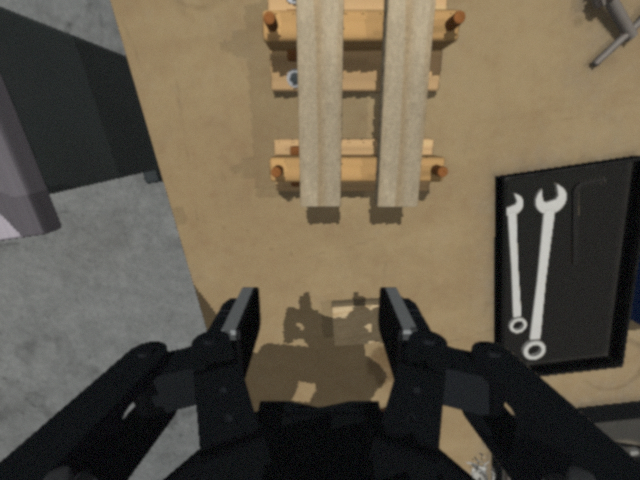

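Both strips lie flat across the rails, at (320,100) and (405,100). They are square and between the dowels, with their near ends past the rail at row 205. The gripper is clear.

```bash
python3 -c "
from station import manip, viewer
print(manip.sign_off())"
```

```text
the job is handed in; nothing more can be done
None
```

I've handed the job in at about 17 s: the loose support stands parallel to the bolted one, about 12 cm away and level end for end, and both strips lie flat across the rails between the dowels, about 35 mm apart. I never touched the battery, jar, offcut or sanding block.

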